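# Load the lug into the tacking jig and set its clamp air

### The job

Get the tacking jig ready: take the lug plate (the one with the ear) out of the blue rack and lower it, without dropping it, into the jig's empty middle slot until it stands upright on the slot floor. Set the clamp air on the regulator: pull the knob up to unlock it, turn it until the gauge's black needle is on the red mark, and push the knob fully back down so that it is locked with the needle still on the mark. Leave all the other plates, tools and cans as they are, and let go of everything.

Things in the scene. Friction and masses are not known exactly. Their poses are not given: they have to be found in the camera images.
- lug: the loose lug plate to be loaded: bright bare steel, 5 mm thick, 0.2 kg. Web 90 mm long and 45 mm high, with a 30 mm wide round-topped ear (12 mm hole) rising from its middle to 92 mm. It stands on edge in one of the three places of the blue rack. Origin: middle of its bottom edge; x along the 90 mm length, y across the thickness, z up. Symmetrical: either way round is right. Grip the ear by its two flat faces (5 mm); it stands 47 mm clear above the low plates beside it
- stand: blue parts rack, fixed: 104 x 125 mm base, floor 6 mm above the bench, with bent-rod hoops 39 mm high that hold three plates on edge at its y = -32, 0 and +32 mm (8 mm gap, the ends are open); lift plates straight up. Origin: centre of its underside; plates lie along its x
- jig: tacking jig, fixed: steel base plate 160 (x) x 195 (y) x 15 mm, two copper slot combs up to 61 mm high, and a 59 mm high air cylinder (top fittings to 69 mm) at its +y end. Five slots along its x at y = -36, -18, 0, +18, +36 mm; the middle one (y = 0) is empty, the other four hold low plates whose tops are 60 mm above the bench. Origin: on the bench under the empty slot
- slot (a point): centre of the floor of the empty slot, 15 mm above the bench; the lug's origin belongs here, its x along this x (either way round). The slot is 7 mm wide (in y) and 95 mm long between end walls (in x); its mouth is 50 mm above the bench and is flared to 18 mm (y) and 110 mm (x) at the top
- knob_top (a point): centre of the top face of the black fluted regulator knob, 53 mm diameter and 41 mm high, axis vertical; 155 mm above the bench when pushed in. The bonnet below the knob ends 112 mm above the bench; the gauge's top is 113 mm high, its centre 95 mm from the knob's axis, on the side where needle_tip is; the shut-off valve's lever is 82 mm high, on the other side
- knob_lift (a joint): how far the knob is pulled up, m: 0 = pushed in, locked; 0.010 = fully up, orange ring showing. Below about 6 mm hidden splines (20 positions, 18 degrees apart) keep it from turning. It stays where it is left; moving it takes about 5 N. When pushed in it settles into the nearest spline position, so it may turn up to 9 degrees (gauge 4.5 degrees)
- knob_turn (a joint): turn of the knob, rad, grows clockwise seen from above (0 to 9.42); clockwise raises the pressure; friction 0.06 N m
- needle (a joint): black needle of the 84 mm gauge that faces up beside the regulator, rad, clockwise from zero of the scale (0 to 4.71); it follows the knob at once, 0.5 rad for each rad of knob
- needle_tip (a point): tip of the black needle, 30 mm from the gauge's centre; its x axis points outward along the needle
- mark (a joint): red set mark on the gauge's rim, same scale as the needle, rad; it shows the pressure wanted and stays put under the glass
- mark_tip (a point): outer end of the red set mark, 37 mm from the gauge's centre; its x axis points outward along the mark
- spray: red and yellow spray can, 58 mm diameter, 190 mm high; origin under its centre
- bottle: amber bottle with red label and cap, 62 mm diameter, 170 mm high; origin under its centre
- tin: open steel tin, 74 mm diameter, 85 mm high; origin under its centre
- hammer: hammer, 240 mm long, lying; origin near its middle on the bench
- wrench: wrench, 160 mm long, lying; origin near its middle on the bench
- square: red magnetic welding square, 75 x 14 x 75 mm, standing; origin under its centre
- cheek0: low side plate: plain steel rectangle 90 x 5 x 45 mm (its x, y, z) with two dark holes, standing on its long edge; origin: centre of its bottom edge; x along its length, y across its thickness; in the jig's slot y = -36 mm
- cheek1: low side plate: plain steel rectangle 90 x 5 x 45 mm (its x, y, z) with two dark holes, standing on its long edge; origin: centre of its bottom edge; x along its length, y across its thickness; in the jig's slot y = -18 mm
- cheek2: low side plate: plain steel rectangle 90 x 5 x 45 mm (its x, y, z) with two dark holes, standing on its long edge; origin: centre of its bottom edge; x along its length, y across its thickness; in the jig's slot y = 18 mm
- cheek3: low side plate: plain steel rectangle 90 x 5 x 45 mm (its x, y, z) with two dark holes, standing on its long edge; origin: centre of its bottom edge; x along its length, y across its thickness; in the jig's slot y = 36 mm
- spare0: low side plate: plain steel rectangle 90 x 5 x 45 mm (its x, y, z) with two dark holes, standing on its long edge; origin: centre of its bottom edge; x along its length, y across its thickness; waiting in the blue rack, not needed now
- spare1: low side plate: plain steel rectangle 90 x 5 x 45 mm (its x, y, z) with two dark holes, standing on its long edge; origin: centre of its bottom edge; x along its length, y across its thickness; waiting in the blue rack, not needed now
Mind the look-alikes: they are no part of the job. What is meant by the lug is not turquoise or yellow, and is the smaller of those in its own colour.

How it is judged (in metres and radians):
On the way, in this order (a step that is already met when the one before it is completed fails the run):
1. the knob is pulled up (unlocked) (value of joint knob_lift above 0.006 m), for 0.1 s.
2. with the knob up, the needle is brought to the red mark (value of joint knob_lift above 0.004 m and angle between the x axis of needle_tip and the x axis of mark_tip, either way round below 0.14 rad), for 0.1 s.
At the end, for the whole second after the job is handed in: Knob in (under 1.5 mm up), needle within 0.14 rad of the mark; lug at rest in the middle slot, bottom within 3 mm of its floor, within 6 mm and 0.08 rad of its centre and line, tilt under 0.09 rad; other plates within 12 mm and other objects within 30 mm of where they started (value of joint knob_lift below 0.0015 m and angle between the x axis of needle_tip and the x axis of mark_tip, either way round below 0.14 rad and horizontal distance between lug and slot below 0.006 m and z of lug in the frame of slot below 0.003 m and angle between the x axis of lug and the x axis of slot, either way round below 0.08 rad and angle between lug's own z axis and vertical below 0.09 rad and linear speed of lug below 0.02 m/s and distance of each of cheek0, cheek1, cheek2, cheek3, spare0, spare1 from where it was at the start of the episode below 0.012 m and distance of each of spray, bottle, tin, hammer, wrench, square from where it was at the start of the episode below 0.03 m); the robot touches nothing.
It fails at once if one of the other plates is pulled out or shoved by more than 12 mm (distance of any of cheek0, cheek1, cheek2, cheek3, spare0, spare1 from where it was at the start of the episode above 0.012 m).
It fails at once if a can, bottle, tin or tool on the bench is moved by more than 30 mm or a can or bottle tipped over (distance of any of spray, bottle, tin, hammer, wrench, square from where it was at the start of the episode above 0.03 m or angle between any of spray, bottle, tin, square's own z axis and vertical above 0.5 rad).
It fails at once if the lug is dropped or thrown (let go and falling faster than 0.7 m/s) (contact force between the fingers and lug below 0.1 N and linear speed of lug above 0.7 m/s).
It also fails if it takes over 72 s, if anything falls off the work surface, if the arm or the gripper's body presses on something with over 40 N, if the wrist force passes 120 N, or if a joint passes its speed limit or range.

### The arm

A 6-joint arm with a two-finger parallel gripper is mounted at the origin on the work surface. World frame = base frame: x ahead of the robot, y to its left, z up, the work surface at z = 0. Lengths are in m, angles in degrees, forces in N, time in s.
With the tool pointing down it reaches from about 0.325 to 0.85 m from the base axis. Payload 15.5 kg.
Tool frame: the origin (TCP) lies at the very end of the fingers, on their centre line; the grasp point (between the pads) lies arm.grip_depth behind it (arm.grip_depth is the distance from the TCP to the grasp point, in m); z points along the fingers, y is the direction in which the jaws open and shut (so a half turn about z gives the same grasp; the last joint's range is limited). The gripper opens to 91 mm and grips with 3 to 60 N. Pads are 32 mm wide; open, the fingers measure 118 mm over their backs; the gripper's body (76 mm by 178 mm) begins 60 mm behind the grasp point.
Start: joints at [67.981, 28.281, 77.091, -0, 74.628, -5.472], TCP at [0.178, 0.599, 0.214] pointing down, gripper open.
Joint ranges: [-166.48, 166.48], [-47.26, 123.95], [12.59, 153.08], [-70.14, 250.14], [6.76, 159.57], [-176.63, 176.63]. Speed limits (degrees/s): [108.29, 108.29, 147.25, 172.46, 172.46, 172.46].

### API

Orientations are given as a 3x3 rotation matrix whose columns are the frame's x, y, z axes.
In Python, from rig import arm gives the robot as it stands. Calls block until the motion is done:
- arm.move_to(position, orientation): joint-space move of the TCP to a pose.
- arm.move_l(position, orientation=None, feed=0.15): straight line of the TCP; orientation=None keeps the orientation; feed is the mean speed in m/s.
- arm.move_joints(angles): joint-space move.
- arm.grip(opening): finger opening in m; the grip force is fixed at half the most; returns when the fingers have stopped.
- arm.sleep(seconds).
- arm.solve_ik(position, orientation): joint angles nearest the present ones, or None.
- arm.snapshot(name): name is "scene" or "top"; returns the picture (420x560x3 uint8, red, green, blue); there is no depth.
- arm.get_calibration(name): a dict with "intrinsics" (3x3 intrinsics, pixels), "cam_to_world" (4x4, takes a point from camera to world coordinates). Camera axes: x right, y down, z forward; pixel columns grow to the right and rows downward; lengths in m; the calibration is good to about 2 mm. A picture is of the moment at which its call begins. get_calibration takes no time and is no camera call.
A pose or a line that the arm cannot do raises arm.Unreachable and nothing moves.
- arm.sign_off(): hands the job in, once; it reports no verdict.
Readings, each from a call of its own:
- arm.current_t(): time.
- arm.current_joint_positions(): joint angles.
- arm.current_dq(): joint speeds.
- arm.current_tau(): joint torques, N m.
- arm.current_ee_pos(): TCP position.
- arm.current_tool_rot(): TCP orientation.
- arm.current_force(): force on the tool from outside, world axes, zero at the start.
- arm.current_torque(): the same for the moment, N m.
- arm.current_width(): finger opening in m.
Only numpy, scipy, OpenCV 4.12 (cv2) and the standard library are available. Lean on these libraries where they do the work, as an engineer would, in place of code of your own. Each camera call takes 0.05 s, during which the arm holds its last target.

## Working session

There is one attempt and no reset: what is moved stays moved. The work goes in short steps, each a Python script; the robot and the scene stay as the last script left them, time stands still between calls to the robot, and variables do not carry over. Pictures are saved under pics/ and viewed, and the job is handed in when it is done.

```bash
ls; mkdir -p pics
python3 - <<'E'
from rig import arm
import cv2,numpy as np
for n in ("scene","top"):
    im=arm.snapshot(n); cv2.imwrite(f"pics/{n}0.png",im[:,:,::-1])
    c=arm.get_calibration(n); print(n,np.round(c["intrinsics"],2).tolist(),np.round(c["cam_to_world"],4).tolist())
print(arm.current_t(),arm.grip_depth,arm.current_tool_rot().round(3).tolist() if hasattr(arm.current_tool_rot(),'round') else arm.current_tool_rot(),arm.current_width())
E
```

```text
pics
scene [[416.97, 0.0, 277.97], [0.0, 416.97, 205.46], [0.0, 0.0, 1.0]] [[0.7747, 0.5482, -0.3151, 0.9139], [0.6323, -0.6729, 0.3839, -0.3262], [-0.0016, -0.4966, -0.868, 1.0361], [0.0, 0.0, 0.0, 1.0]]
top [[379.57, 0.0, 280.54], [0.0, 379.57, 206.35], [0.0, 0.0, 1.0]] [[-0.0451, -0.9729, 0.2266, 0.3458], [-0.999, 0.0433, -0.0128, 0.0865], [0.0026, -0.2269, -0.9739, 1.1595], [0.0, 0.0, 0.0, 1.0]]
0.1 0.0188 [[-0.959, 0.285, -0.0], [0.285, 0.959, -0.001], [0.0, -0.001, -1.0]] 0.09137310765897029
```

View pics/scene0.png

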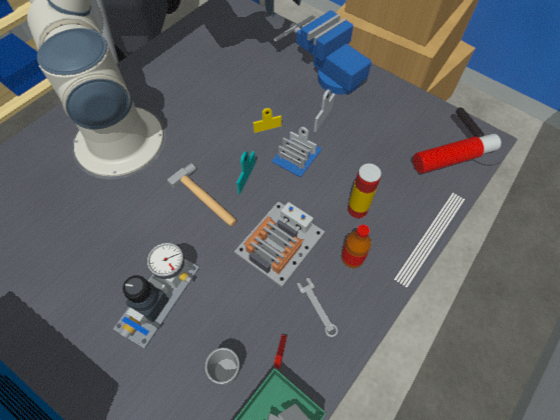

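View pics/top0.png

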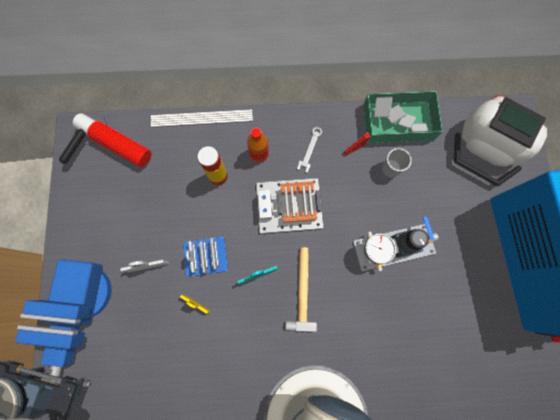

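Candidates for the lug (scene pixels): yellow eared plate (267,121), turquoise one (246,170), large steel one outside the rack (324,110), and the steel one in the blue rack (~298,140). By the description (bare steel, the smaller one, in the rack) it is the last; I'll check it in crops.

Run:
```python
import cv2,numpy as np
s=cv2.imread("pics/scene0.png");t=cv2.imread("pics/top0.png")
def crop(im,u0,u1,v0,v1,n,f):
    cv2.imwrite(n,cv2.resize(im[v0:v1,u0:u1],None,fx=f,fy=f,interpolation=cv2.INTER_CUBIC))
crop(s,265,345,85,180,"pics/c1.png",6)
crop(t,175,235,230,282,"pics/c2.png",10)
crop(s,230,330,195,290,"pics/c3.png",6)
crop(t,250,330,170,240,"pics/c4.png",8)
crop(s,110,210,235,350,"pics/c5.png",5)
crop(t,350,445,210,275,"pics/c6.png",8)
```

```text
(no output)
```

View pics/c1.png

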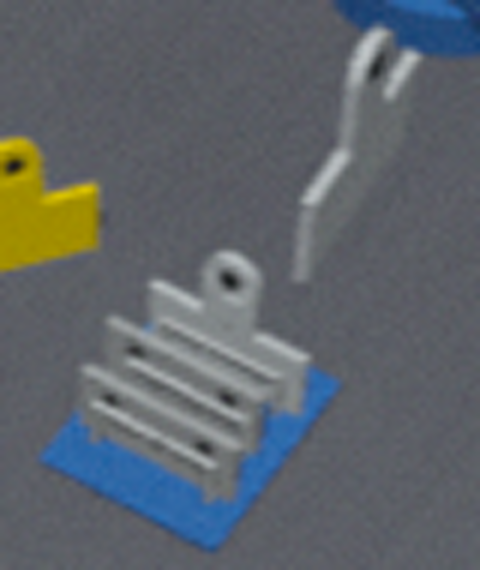

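View pics/c2.png

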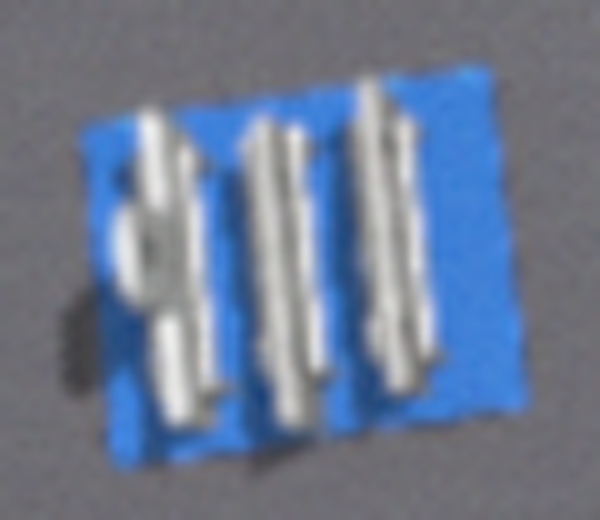

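View pics/c3.png

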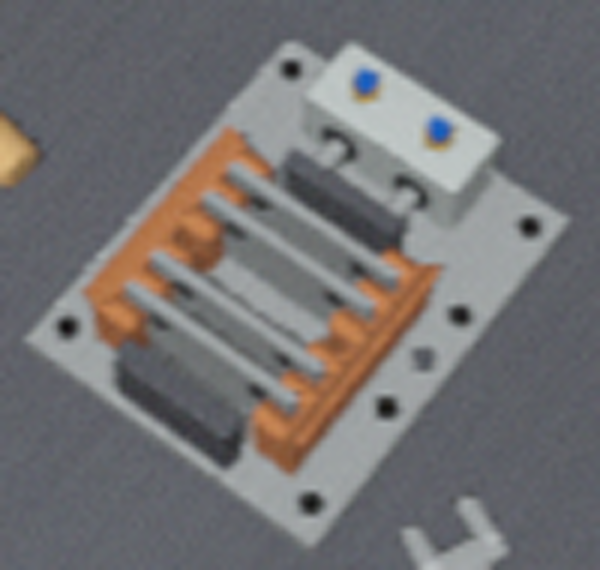

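View pics/c4.png

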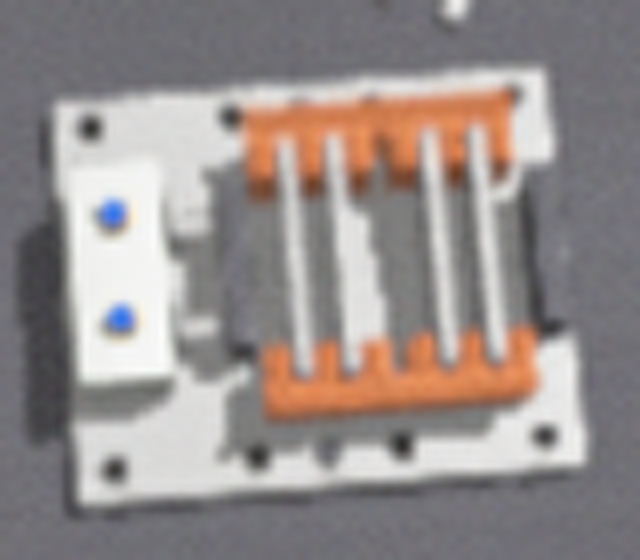

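View pics/c5.png

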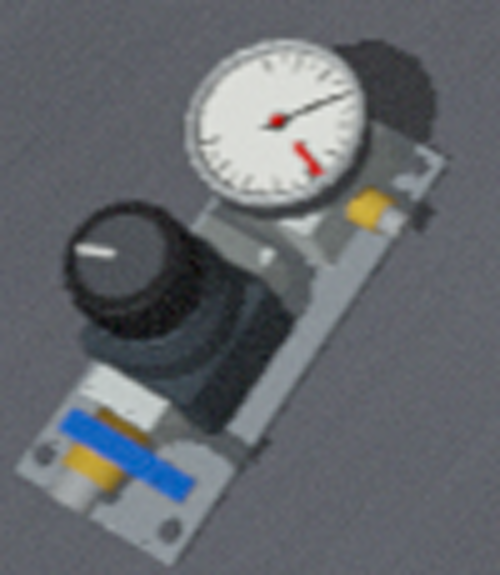

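View pics/c6.png

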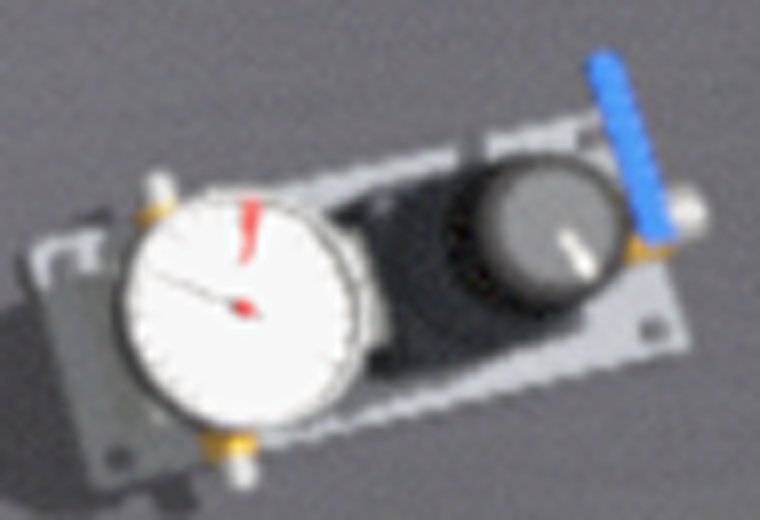

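The crops confirm the bare-steel eared plate stands in the rack's outermost place, at c1 (230,290), which is scene ≈(303,133) and top ≈(191,256). The two plain spares are beside it. The needle to red mark distance looks like about 70° clockwise. Next I'll measure.

```bash
cat > h.py <<'E'
import cv2,numpy as np
def cal(n):
    from rig import arm
    c=arm.get_calibration(n); return np.array(c["intrinsics"]),np.array(c["cam_to_world"])
def cast(n,px,z):
    K,T=cal(n); px=np.atleast_2d(np.asarray(px,float))
    d=np.c_[px,np.ones(len(px))]@np.linalg.inv(K).T@T[:3,:3].T
    o=T[:3,3]; s=(z-o[2])/d[:,2]; return (o+d*s[:,None])
def proj(n,P):
    K,T=cal(n); P=np.atleast_2d(P); c=(P-T[:3,3])@T[:3,:3]; p=c@K.T; return p[:,:2]/p[:,2:]
def tri(pa,pb):
    K,T=cal("scene");K2,T2=cal("top")
    def ray(K,T,p):
        d=T[:3,:3]@np.linalg.inv(K)@np.array([*p,1.]); return T[:3,3],d/np.linalg.norm(d)
    A=np.zeros((3,3));b=np.zeros(3);R=[ray(K,T,pa),ray(K2,T2,pb)]
    for o,d in R:
        M=np.eye(3)-np.outer(d,d);A+=M;b+=M@o
    X=np.linalg.solve(A,b);g=[np.linalg.norm((np.eye(3)-np.outer(d,d))@(X-o)) for o,d in R]
    return X,sum(g)
E
cat > m1.py <<'E'
from h import *
for n,roi,roij in (("scene",(265,345,110,180),(230,330,195,290)),("top",(175,235,230,282),(250,330,170,240))):
    im=cv2.imread(f"pics/{n}0.png");hsv=cv2.cvtColor(im,cv2.COLOR_BGR2HSV)
    def rect(mask,roi,z,hull=True):
        m=np.zeros_like(mask);u0,u1,v0,v1=roi;m[v0:v1,u0:u1]=mask[v0:v1,u0:u1]
        if hull is not None:
            k,l,st,_=cv2.connectedComponentsWithStats(m.astype(np.uint8))
            if hull: m=(l==1+np.argmax(st[1:,4]))
        c,_=cv2.findContours(m.astype(np.uint8),cv2.RETR_EXTERNAL,cv2.CHAIN_APPROX_NONE)
        p=np.vstack(c)[:,0]
        P=cast(n,p,z)[:,:2]
        (cx,cy),(w,h),a=cv2.minAreaRect((P*1000).astype(np.float32))
        return np.round([cx,cy,w,h,a],1)
    H,S,V=cv2.split(hsv)
    blue=(H>100)&(H<118)&(S>120)&(V>80)
    print(n,"rack",rect(blue,roi,.006,False))
    cop=(H>3)&(H<18)&(S>110)&(V>90)
    print(n,"combs z61,50",rect(cop,roij,.061,False),rect(cop,roij,.05,False))
    plate=((S<40)&(V>125))
    plate=cv2.morphologyEx(plate.astype(np.uint8),cv2.MORPH_CLOSE,np.ones((3,3)))
    print(n,"jig plate",rect(plate,roij,.015,True))
E
python3 m1.py
```

```text
scene rack [470.5 303.7 104.3 126.1   6.1]
scene combs z61,50 [578.6   8.2 202.5 110.    2. ] [574.8  11.9 204.8 111.3   2. ]
scene jig plate [615.8  51.  160.1 212.    2. ]
top rack [470.1 307.3 103.9 125.1   5.9]
top combs z61,50 [614.6  18.2 117.7  99.6   1.2] [617.3  17.6 118.8 100.6   1.2]
top jig plate [616.8  41.6 164.7 205.5   2. ]
```

```bash
cat > m2.py <<'E'
from h import *
def show(n,o,f,segs,z):
    out=[]
    for s in segs:
        p=np.array(s,float).reshape(2,2)/f+np.array(o)-0.5+0.5/f
        P=cast(n,p,z)*1000; d=P[1]-P[0]
        print(n,P.mean(0)[:2].round(1),"len",np.hypot(*d[:2]).round(1),"ang",np.degrees(np.arctan2(d[1],d[0])).round(1)); out.append(P.mean(0)[:2])
    print("  mean",np.mean(out,0).round(1))
print("cheeks")
show("top",(250,170),8,[(287,137,305,377),(333,137,352,373),(430,129,450,362),(477,126,498,361)],.060)
show("scene",(230,195),6,[(231,166,398,284),(204,196,374,314),(153,255,324,374),(128,286,296,408)],.060)
print("jig base corners z15")
for n,o,f,c in (("top",(250,170),8,[(55,103),(549,68),(588,465),(78,506)]),("scene",(230,195),6,[(293,38),(571,220),(308,548),(25,340)])):
    P=cast(n,np.array(c)/f+np.array(o)-.5+.5/f,.015)[:,:2]*1000
    print(n,P.round(1).tolist(),P.mean(0).round(1),[np.hypot(*(P[i]-P[i-3])).round(1) for i in range(4)])
print("rack plates: lug, spareA, spareB, z51")
show("top",(175,230),10,[(150,105,182,430),(262,117,295,432),(367,75,403,395)],.051)
show("scene",(265,85),6,[(152,283,308,358),(107,320,262,405),(84,367,240,462)],.051)
P=cast("scene",[[265+230/6,85+280/6]],.084);print("hole scene z84",P*1000)
print(tri((265+232/6-.5,85+253/6-.5),(175+124/10-.5,230+253/10-.5)))
E
python3 m2.py
```

```text
cheeks
top [615.5  53.5] len 92.4 ang -178.6
top [615.5  36.1] len 90.9 ang -178.5
top [ 6.176e+02 -4.000e-01] len 89.9 ang -178.6
top [617.5 -18.2] len 90.7 ang -178.6
  mean [616.5  17.8]
scene [617.5  50.3] len 91.9 ang 0.9
scene [618.1  32.1] len 92.3 ang 1.7
scene [619.1  -3.1] len 91.8 ang 2.2
scene [620.  -21.6] len 91.0 ang 1.4
  mean [618.7  14.4]
jig base corners z15
top [[692.6, 143.7], [698.3, -51.2], [539.4, -55.4], [532.3, 139.8]] [615.6  44.2] [np.float64(194.9), np.float64(158.9), np.float64(195.3), np.float64(160.3)]
scene [[534.8, 137.7], [693.2, 143.1], [697.9, -52.4], [540.8, -57.3]] [616.7  42.8] [np.float64(158.5), np.float64(195.6), np.float64(157.3), np.float64(195.1)]
rack plates: lug, spareA, spareB, z51
top [466.8 338.4] len 95.2 ang -173.9
top [463.3 305.7] len 92.2 ang -173.9
top [473.4 274.8] len 94.2 ang -173.9
  mean [467.8 306.3]
scene [466.5 337.2] len 90.2 ang 7.3
scene [465.  302.1] len 92.3 ang 4.2
scene [476.1 270.1] len 94.8 ang 1.8
  mean [469.2 303.1]
hole scene z84 [[468.47310511 334.50133096  84.        ]]
(array([0.4650457 , 0.33816284, 0.10072628]), np.float64(0.0017798237267105592))
```

```bash
cat > m3.py <<'E'
from h import *
fx=lambda p,o,f:np.array(p,float)/f+np.array(o)-.5+.5/f
kt=fx((556,222),(350,210),8);ks=fx((124,250),(110,235),5)
print("knob",tri(ks,kt),cast("top",kt,.155),cast("scene",ks,.155))
gt=fx((243,308),(350,210),8);gs=fx((277,121),(110,235),5)
print("gauge c",tri(gs,gt))
for n,o,f,c,nd,m in (("top",(350,210),8,(243,308),(147,269),(252,203)),("scene",(110,235),5,(277,121.5),(350,92),(320,174))):
    C,N,M=[cast(n,fx(p,o,f),.110)[0,:2] for p in (c,nd,m)]
    a=lambda v:np.degrees(np.arctan2(v[1],v[0]))
    print(n,C.round(4),np.hypot(*(N-C)),np.hypot(*(M-C)),a(N-C),a(M-C),"cw diff",(a(N-C)-a(M-C))%360)
E
python3 m3.py
python3 - <<'E'
import cv2
for n,u0,u1,v0,v1 in (("top",375,440,215,260),("scene",115,195,235,315)):
    im=cv2.imread(f"pics/{n}0.png")[v0:v1,u0:u1]
    cv2.imwrite(f"pics/z_{n}.png",cv2.resize(im,None,fx=7,fy=7,interpolation=cv2.INTER_CUBIC)) if n=="scene" else None
im=cv2.imread("pics/top0.png")[225:270,360:402]
cv2.imwrite("pics/z_top.png",cv2.resize(im,None,fx=13,fy=13,interpolation=cv2.INTER_CUBIC))
im=cv2.imread("pics/scene0.png")[240:282,143:189]
cv2.imwrite("pics/z_scene.png",cv2.resize(im,None,fx=13,fy=13,interpolation=cv2.INTER_CUBIC))
E
```

```text
knob (array([ 0.4778501 , -0.29106568,  0.1583179 ]), np.float64(0.00016975795091703555)) [[ 0.47833071 -0.29224034  0.155     ]] [[ 0.47614605 -0.29100113  0.155     ]]
gauge c (array([ 0.45939636, -0.1990825 ,  0.10474236]), np.float64(0.0015660136767759068))
top [ 0.4592 -0.197 ] 0.03526023562292503 0.03707536696686008 64.81972313066737 -10.841457979652539 cw diff 75.66118111031992
scene [ 0.4617 -0.2006] 0.03637908930210474 0.03566211725201429 63.91343150738541 -8.871151544174584 cw diff 72.78458305155999
```

View pics/z_top.png

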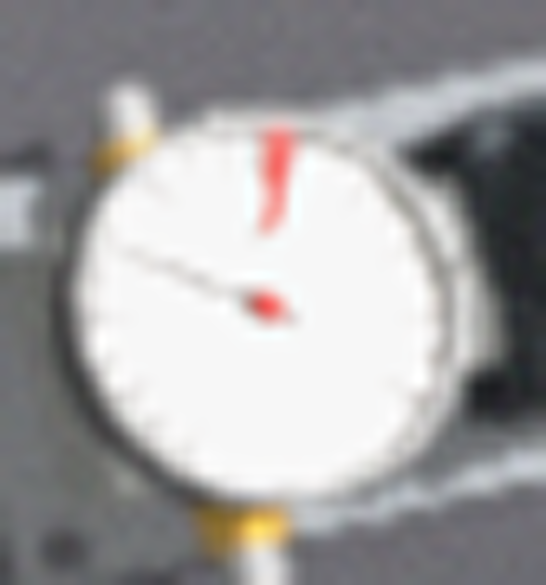

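View pics/z_scene.png

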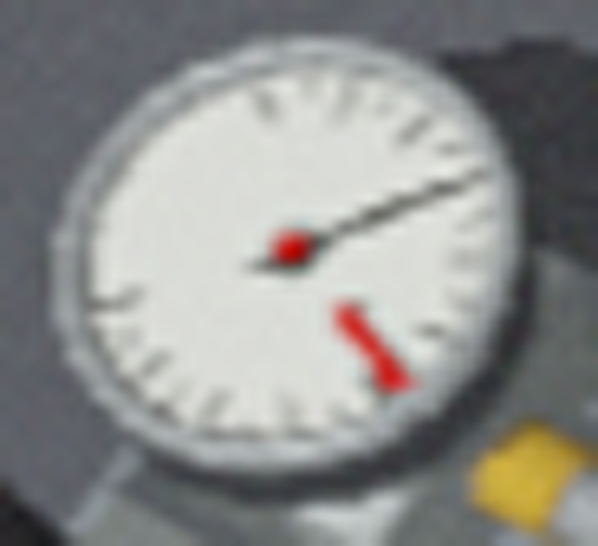

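The readings agree with the given sizes (rack 104×125, jig base 160×195, cheeks ~90, knob to gauge 94):
- **Lug:** (0.4668, 0.3375), yaw 6°.
- **Slot:** (0.6175, 0.0162), yaw 1.6°.
- **Knob:** (0.4775, -0.2915).
- **Gauge:** 73° clockwise, so about 146° of knob turn (8 splines = 144°).

I'll do the knob first.

```bash
cat >> h.py <<'E'
def R(yaw):  # tool down, jaw (y) axis at yaw deg from world x
    a=np.radians(yaw); y=np.array([np.cos(a),np.sin(a),0]); z=np.array([0,0,-1.]); return np.c_[np.cross(y,z),y,z]
E
python3 - <<'E'
from h import *
from rig import arm
for yaw in range(-360,361,30):
    q=arm.solve_ik([.4775,-.2915,.125],R(yaw)); print(yaw,None if q is None else np.round(q,1))
E
```

```text
-360 [-37.5  29.   92.4  -0.   58.6 -37.5]
-330 [-37.5  29.   92.4  -0.   58.6 -67.5]
-300 [-37.5  29.   92.4  -0.   58.6 -97.5]
-270 [ -37.5   29.    92.4   -0.    58.6 -127.5]
-240 [ -37.5   29.    92.4   -0.    58.6 -157.5]
-210 [-37.5  29.   92.4  -0.   58.6 172.5]
-180 [-37.5  29.   92.4  -0.   58.6 142.5]
-150 [-37.5  29.   92.4  -0.   58.6 112.5]
-120 [-37.5  29.   92.4  -0.   58.6  82.5]
-90 [-37.5  29.   92.4  -0.   58.6  52.5]
-60 [-37.5  29.   92.4  -0.   58.6  22.5]
-30 [-37.5  29.   92.4  -0.   58.6  -7.5]
0 [-37.5  29.   92.4  -0.   58.6 -37.5]
30 [-37.5  29.   92.4  -0.   58.6 -67.5]
60 [-37.5  29.   92.4  -0.   58.6 -97.5]
90 [ -37.5   29.    92.4   -0.    58.6 -127.5]
120 [ -37.5   29.    92.4   -0.    58.6 -157.5]
150 [-37.5  29.   92.4  -0.   58.6 172.5]
180 [-37.5  29.   92.4  -0.   58.6 142.5]
210 [-37.5  29.   92.4  -0.   58.6 112.5]
240 [-37.5  29.   92.4  -0.   58.6  82.5]
270 [-37.5  29.   92.4  -0.   58.6  52.5]
300 [-37.5  29.   92.4  -0.   58.6  22.5]
330 [-37.5  29.   92.4  -0.   58.6  -7.5]
360 [-37.5  29.   92.4  -0.   58.6 -37.5]
```

Run:
```python
from h import *
from rig import arm
k=[.4775,-.2915]
p=arm.current_ee_pos(); arm.move_l([p[0],p[1],.30],feed=.25)
q=arm.solve_ik([*k,.26],R(35)); print(np.round(q,1))
arm.move_joints(q)
arm.move_l([*k,.122],R(35),feed=.12)
print(arm.current_t(),np.round(arm.current_force(),2))
arm.grip(.048)
print(arm.current_t(),arm.current_width(),np.round(arm.current_force(),2),np.round(arm.current_ee_pos(),4))
cv2.imwrite("pics/s1.png",arm.snapshot("scene")[:,:,::-1][180:400,60:300].repeat(2,0).repeat(2,1))
```

```text
[-37.5  20.5  82.7  -0.   76.7 -72.5]
5.175 [ 0.62 -0.59 -0.4 ]
5.85 0.052388260585006466 [-7.61 -5.29  5.09] [ 0.4767 -0.292   0.1221]
```

View pics/s1.png

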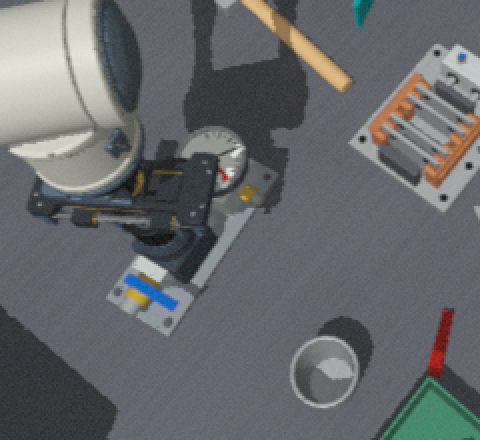

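The fingers hold the knob: width is 52.4 mm and the gripper is over the knob at (160,215) in the crop. I'll lift, then turn with joint 6 alone.

Run:
```python
from h import *
from rig import arm
k=[.4767,-.2921]
arm.move_l([*k,.1325],R(35),feed=.03); arm.sleep(.2)
print(arm.current_t(),arm.current_width(),np.round(arm.current_force(),2),np.round(arm.current_ee_pos(),4))
q=np.array(arm.current_joint_positions()); q=np.array(arm.solve_ik([*k,.1325],R(35))); 
q[5]+=60; arm.move_joints(q); 
print(arm.current_t(),np.round(arm.current_force(),2),np.round(arm.current_torque(),2))
cv2.imwrite("pics/s2.png",cv2.resize(arm.snapshot("scene")[:,:,::-1][225:345,100:215],None,fx=5,fy=5,interpolation=cv2.INTER_CUBIC))
```

```text
6.6 0.05251381196985893 [-1.25 -1.83 -8.81] [ 0.4766 -0.2921  0.1324]
7.6167 [  8.74  -1.08 -15.27] [-0.37 -1.8  -0.07]
```

View pics/s2.png

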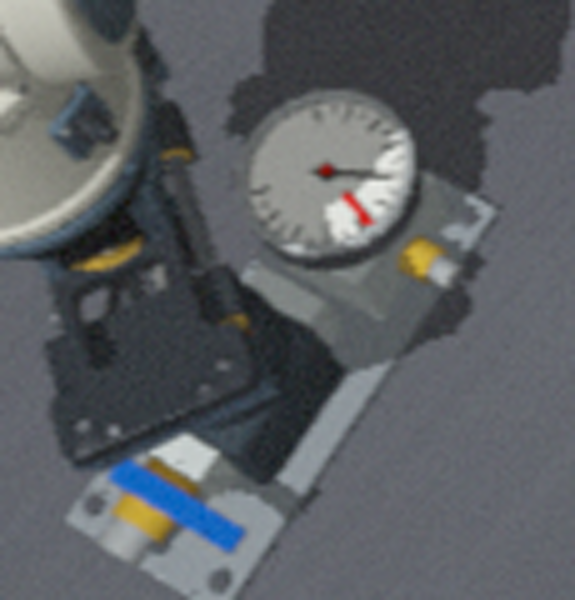

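The needle moved about 30° (tip now at (395,177) in the crop), as expected. I'll turn the rest and measure.

```bash
cat > turn.py <<'E'
import sys
from h import *
from rig import arm
k=[.4767,-.2921]
if len(sys.argv)>2:
    q=np.array(arm.current_joint_positions()); q0=np.array(arm.solve_ik([*k,.1325],R(35)));q0[5]=-72.5+float(sys.argv[2]); 
    q0[:5]=arm.solve_ik([*k,.1325],R(0))[:5]
    arm.move_joints(q0); print(arm.current_t(),np.round(arm.current_force(),2),np.round(arm.current_torque(),2),np.round(arm.current_joint_positions(),2),arm.current_ee_pos())
s=arm.snapshot("scene")[:,:,::-1].copy(); t=arm.snapshot("top")[:,:,::-1].copy(); n=sys.argv[1]
cv2.imwrite(f"pics/{n}_s.png",cv2.resize(s[240:282,143:189],None,fx=13,fy=13,interpolation=cv2.INTER_CUBIC))
cv2.imwrite(f"pics/{n}_t.png",cv2.resize(t[225:270,360:402],None,fx=13,fy=13,interpolation=cv2.INTER_CUBIC))
cv2.imwrite(f"pics/{n}_sf.png",s)
E
python3 turn.py a 144
```

```text
9.0333 [  9.59 -12.48 -20.83] [-2.58 -1.48 -0.02] [-3.764e+01  2.848e+01  9.186e+01 -3.000e-02  5.940e+01  7.154e+01] [ 0.47845218 -0.29389068  0.1325962 ]
```

View pics/a_s.png

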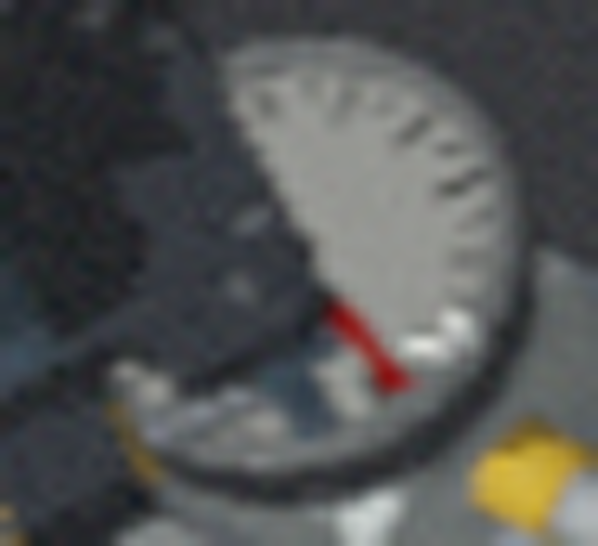

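View pics/a_t.png

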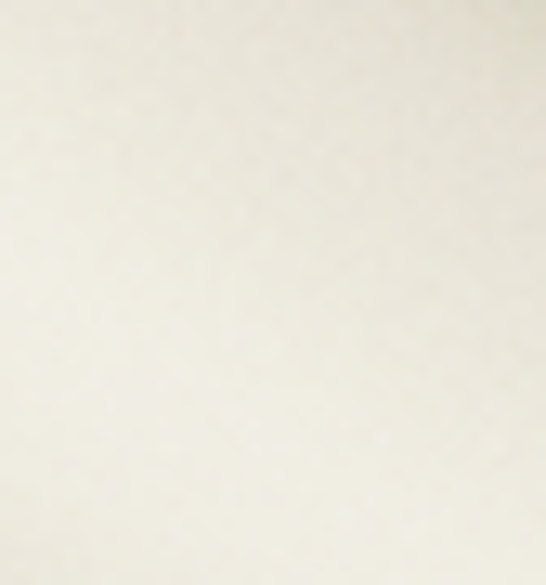

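The needle now seems hidden under the red mark (mark at (335,310)–(398,388)). I'll let go of the knob, rise clear and check before pushing it in.

```bash
python3 - <<'E'
from h import *
from rig import arm
arm.sleep(.2)
arm.grip(.085); print(arm.current_force())
p=arm.current_ee_pos(); arm.move_l([p[0],p[1],.20],feed=.25)
q=np.array(arm.current_joint_positions()); q[0]-=40; q[5]=20;arm.move_joints(q)
print(arm.current_t())
E
python3 turn.py b
```

```text
[-0.70044141  0.43169539 -0.48595125]
11.8417
```

View pics/b_s.png

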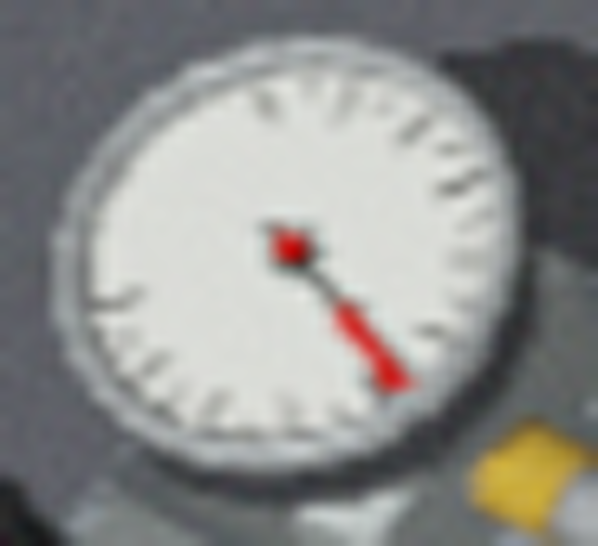

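View pics/b_sf.png

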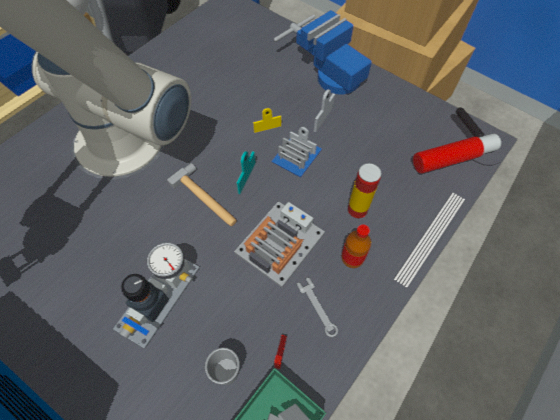

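The needle lies right along the mark, from centre (292,250) to the mark ending at (398,388). Now I'll push the knob down with closed fingers.

```bash
python3 - <<'E'
from h import *
from rig import arm
k=[.477,-.292]
arm.grip(0.0)
q=arm.solve_ik([*k,.20],R(-38)); arm.move_joints(q)
arm.move_l([*k,.168],R(-38),feed=.1)
for z in (.160,.1555,.1545,.1535):
    arm.move_l([*k,z],R(-38),feed=.02); arm.sleep(.1)
    f=arm.current_force(); print(arm.current_t(),np.round(f,1),np.round(arm.current_ee_pos(),4))
    if f[2]>14: break
arm.move_l([*k,.20],R(-38),feed=.2)
q=np.array(arm.current_joint_positions()); q[0]-=40; arm.move_joints(q)
print(arm.current_t())
E
python3 turn.py c
```

```text
15.775 [-0.6  0.2 -0. ] [ 0.4769 -0.2918  0.1599]
16.25 [-0.1 -0.2  0.3] [ 0.4769 -0.2919  0.1553]
16.6 [-2.7  1.9 12.3] [ 0.4771 -0.2921  0.1551]
16.95 [-4.9  4.7 26.4] [ 0.4773 -0.2922  0.1549]
18.7583
```

View pics/c_s.png

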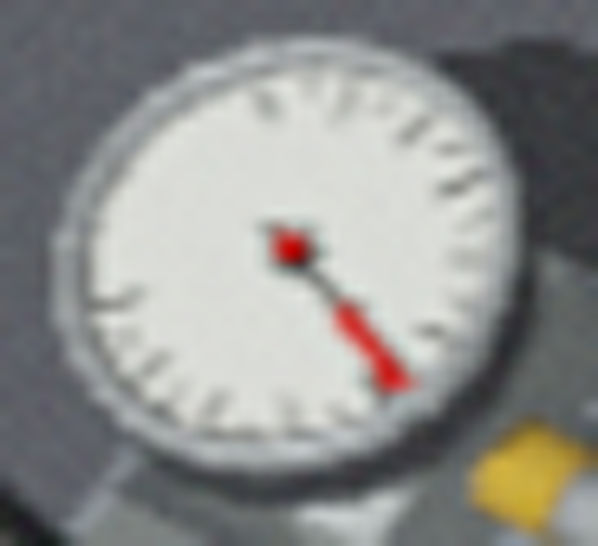

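There was no resistance until 155 mm, so I'll check whether the knob was already down in the earlier picture.

```bash
python3 - <<'E'
import cv2,numpy as np
c=[cv2.resize(cv2.imread(f"pics/{n}.png")[265:325,112:172],None,fx=4.4,fy=4.4,interpolation=cv2.INTER_CUBIC) for n in ("scene0","b_sf","c_sf")]
cv2.imwrite("pics/cmp.png",np.hstack(c))
E
cat > /dev/null
```

```text
(no output)
```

View pics/cmp.png

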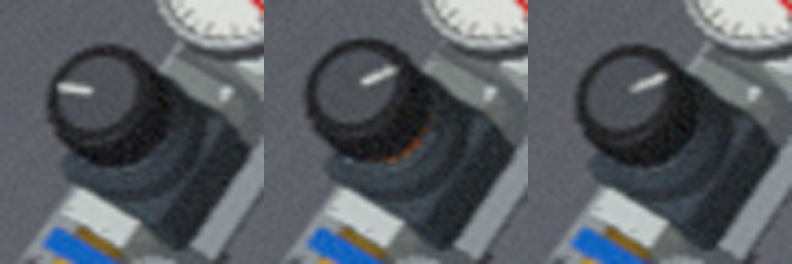

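Left is the start, the middle shows the knob up with the orange ring, and right shows it down again with the white pointer turned; the needle is still on the mark. Now the lug.

Run:
```python
from h import *
from rig import arm
l=[.4667,.3375]
q=np.array(arm.current_joint_positions()); 
p=arm.current_ee_pos(); arm.move_l([p[0],p[1],.30],feed=.3)
arm.grip(.040)
for y in (96,-84):
    print(y,np.round(arm.solve_ik([*l,.25],R(y)),1),np.round(arm.solve_ik([.6175,.0162,.25],R(y-4.4)),1))
```

```text
96 [ 29.9  22.4  81.3  -0.   76.3 -66.1] [ -4.   25.9  75.3  -0.   78.7 -95.6]
-84 [ 29.9  22.4  81.3  -0.   76.3 113.9] [-4.  25.9 75.3 -0.  78.7 84.4]
```

Run:
```python
from h import *
from rig import arm
l=[.4667,.3375]
arm.move_joints(arm.solve_ik([*l,.28],R(96)))
arm.move_l([*l,.115],R(96),feed=.2)
im=arm.snapshot("top")[:,:,::-1];cv2.imwrite("pics/d_t.png",cv2.resize(im[200:320,130:270],None,fx=5,fy=5,interpolation=cv2.INTER_CUBIC))
im=arm.snapshot("scene")[:,:,::-1];cv2.imwrite("pics/d_s.png",cv2.resize(im[80:200,230:370],None,fx=5,fy=5,interpolation=cv2.INTER_CUBIC))
print(arm.current_t())
```

```text
24.3667
```

View pics/d_s.png

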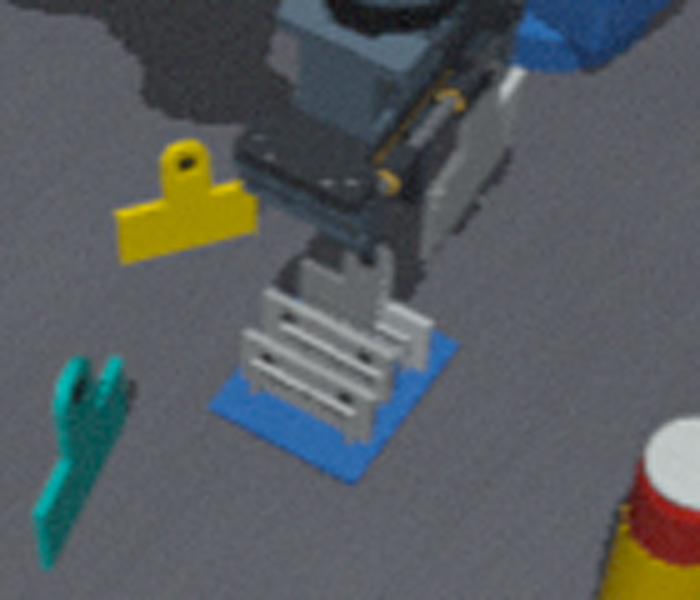

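View pics/d_t.png

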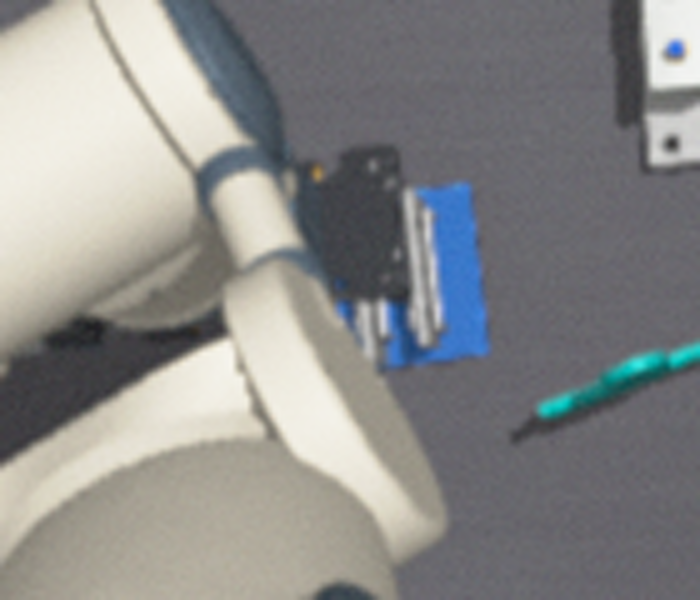

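The fingers straddle the ear: the ear is at (365,265) in the scene crop, with the near finger in front of it. I'll go down, grip and lift.

Run:
```python
from h import *
from rig import arm
l=[.4667,.3375]
for z in (.090,.060):
    arm.move_l([*l,z],R(96),feed=.08); print(np.round(arm.current_force(),2))
arm.grip(0.0); arm.sleep(.2)
f=arm.current_force();p=arm.current_ee_pos()
print(arm.current_t(),arm.current_width(),np.round(f,2),np.round(p,4),np.round(arm.current_torque(),2))
```

```text
[ 0.46  0.58 -0.58]
[0.03 0.44 0.51]
26.175 0.004473318906923745 [-0.09  0.03  4.92] [0.4668 0.3376 0.0601] [0.13 0.2  0.03]
```

Run:
```python
from h import *
from rig import arm
l=[.4667,.3375]; s=[.6175,.0162]
arm.move_l([*l,.075],R(96),feed=.05); print(np.round(arm.current_force(),2),arm.current_width())
arm.move_l([*l,.26],R(96),feed=.2)
arm.move_joints(arm.solve_ik([*s,.26],R(91.6)))
arm.move_l([*s,.140],R(91.6),feed=.15); arm.sleep(.2)
print(arm.current_t(),np.round(arm.current_force(),2),arm.current_width(),np.round(arm.current_ee_pos(),4))
im=arm.snapshot("top")[:,:,::-1];cv2.imwrite("pics/e_tf.png",im);cv2.imwrite("pics/e_t.png",cv2.resize(im[150:260,230:350],None,fx=5,fy=5,interpolation=cv2.INTER_CUBIC))
im=arm.snapshot("scene")[:,:,::-1];cv2.imwrite("pics/e_sf.png",im);cv2.imwrite("pics/e_s.png",cv2.resize(im[180:290,215:335],None,fx=5,fy=5,interpolation=cv2.INTER_CUBIC))
```

```text
[-0.43 -0.9  -2.22] 0.00522365622959793
30.1833 [-0.35  0.69 -2.69] 0.005107236865616772 [0.6179 0.0162 0.1408]
```

View pics/e_s.png

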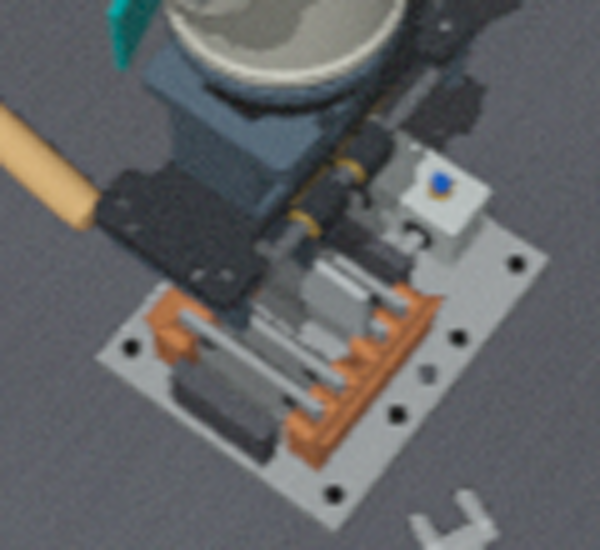

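View pics/e_t.png

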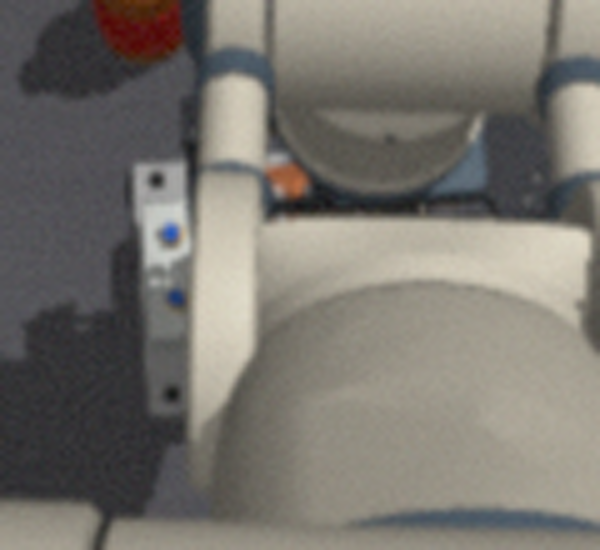

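Run:
```python
from h import *
im=cv2.imread("pics/e_sf.png")
a=np.radians(1.6)
for zz in (.087,.132):
    for y in (-2.5,2.5):
      P=np.array([.6179+.045*np.cos(a)-y/1000*np.sin(a),.0162+.045*np.sin(a)+y/1000,zz]); p=proj("scene",P)[0]; print(zz,y,p.round(1),"crop8x",((p-[270,215]+.5)*10).round())
cv2.imwrite("pics/e_s2.png",cv2.resize(im[215:265,270:325],None,fx=10,fy=10,interpolation=cv2.INTER_CUBIC))
```

```text
0.087 -2.5 [287.2 247.5] crop8x [177. 330.]
0.087 2.5 [288.4 246. ] crop8x [189. 315.]
0.132 -2.5 [287.5 239.8] crop8x [180. 253.]
0.132 2.5 [288.8 238.3] crop8x [193. 238.]
```

View pics/e_s2.png

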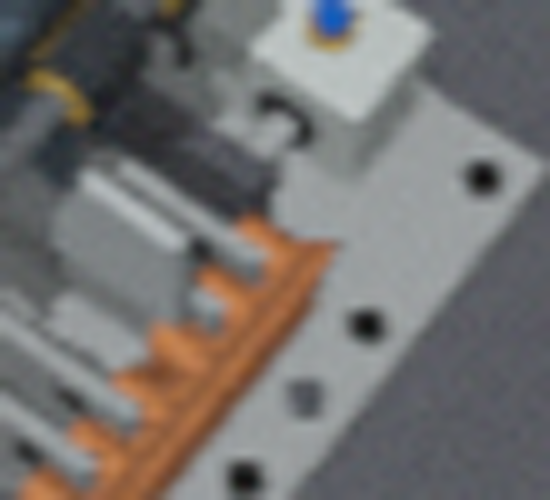

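Run:
```python
from h import *
for c in ((260,262),(215,310),(135,408),(92,468),(175.5,362)):
    P=cast("scene",np.array(c)/10+[270,215]-.45,.060)[0]*1000; print(P.round(1))
# lug corners observed -> world
print(cast("scene",np.array((186.5,244))/10+[270,215]-.45,.132)*1000, "robot says",617.9+45,16.2+1.3)
```

```text
[660.7  53.   60. ]
[660.1  35.1  60. ]
[661.2   1.2  60. ]
[663.1 -18.3  60. ]
[661.3  17.5  60. ]
[[662.89447588  17.66820765 132.        ]] robot says 662.9 17.5
```

In the scene camera the lug's end (662.9, 17.7) matches the robot's own reading (662.9, 17.5). The slot line there is y = 17.5 − 1.3 = 16.2 mm, as planned. I'll lower while watching the force.

Run:
```python
from h import *
from rig import arm
s=[.6173,.0162]
for z in (.110,.100,.094,.088,.082,.077,.073,.071,.070,.069,.0685):
    arm.move_l([*s,z],R(91.6),feed=.05); f=arm.current_force()
    print(round(arm.current_t(),2),z,np.round(f,2),np.round(arm.current_ee_pos(),4),np.round(arm.current_torque(),2))
    if f[2]>8 or np.hypot(f[0],f[1])>15: break
```

```text
31.03 0.11 [ 0.46  0.23 -1.48] [0.6174 0.0162 0.1101] [0.04 0.   0.03]
31.38 0.1 [ 0.26  0.04 -2.15] [0.617  0.0162 0.0996] [-0.02  0.04  0.  ]
31.65 0.094 [ 0.28 -0.45 -2.06] [0.6171 0.0162 0.0936] [-0.01 -0.    0.02]
31.92 0.088 [-0.33  0.77 -2.44] [0.617  0.0162 0.0876] [ 0.03 -0.02 -0.01]
32.18 0.082 [-0.51  0.26 -2.52] [0.617  0.0162 0.0816] [ 0.05  0.02 -0.  ]
32.43 0.077 [ 0.38  0.26 -2.74] [0.6171 0.0162 0.0767] [-0.07  0.01  0.07]
32.68 0.073 [-0.89  0.16 -2.26] [0.6171 0.0162 0.0727] [ 0.02  0.   -0.01]
32.93 0.071 [-0.59 -0.42 -2.53] [0.6172 0.0162 0.0709] [0.08 0.02 0.05]
33.18 0.07 [-0.1  -0.16 -1.44] [0.6173 0.0162 0.07  ] [0.04 0.04 0.01]
33.43 0.069 [-0.06 -0.65  1.04] [0.6175 0.0162 0.0692] [ 0.09  0.06 -0.03]
33.68 0.0685 [-2.98  0.47 10.09] [0.6175 0.0162 0.0691] [0.06 0.59 0.01]
```

It touched the floor at TCP 69 mm, exactly as expected, with almost no side force. I'll release and look.

Run:
```python
from h import *
from rig import arm
s=[.6173,.0162]
arm.move_l([*s,.0692],R(91.6),feed=.05)
arm.grip(.022); arm.sleep(.2); print(np.round(arm.current_force(),2),arm.current_width())
arm.move_l([*s,.14],R(91.6),feed=.1)
arm.move_l([*s,.28],R(91.6),feed=.25)
q=np.array(arm.current_joint_positions()); q[0]+=75; arm.move_joints(q); arm.sleep(.3)
for n in ("top","scene"): cv2.imwrite(f"pics/f_{n}.png",arm.snapshot(n)[:,:,::-1])
print(arm.current_t())
t=cv2.imread("pics/f_top.png");sc=cv2.imread("pics/f_scene.png")
cv2.imwrite("pics/f1.png",cv2.resize(t[170:240,250:330],None,fx=8,fy=8,interpolation=cv2.INTER_CUBIC))
cv2.imwrite("pics/f2.png",cv2.resize(sc[195:290,230:330],None,fx=6,fy=6,interpolation=cv2.INTER_CUBIC))
```

```text
[-0.3   0.31  0.11] 0.02180232411464131
39.2333
```

View pics/f1.png

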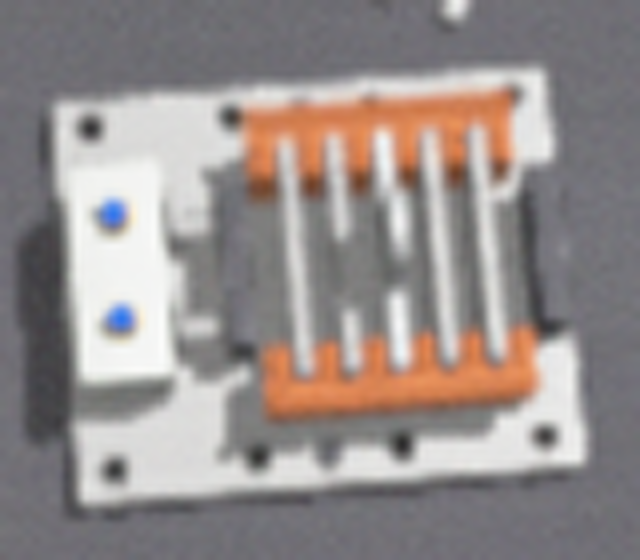

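View pics/f2.png

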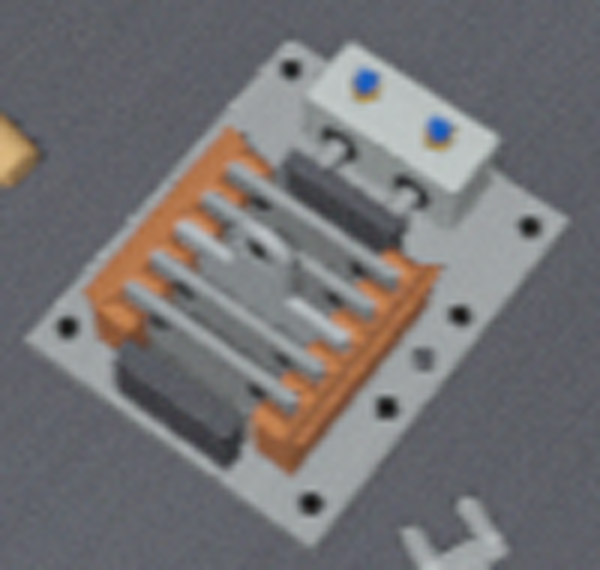

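View pics/f_scene.png

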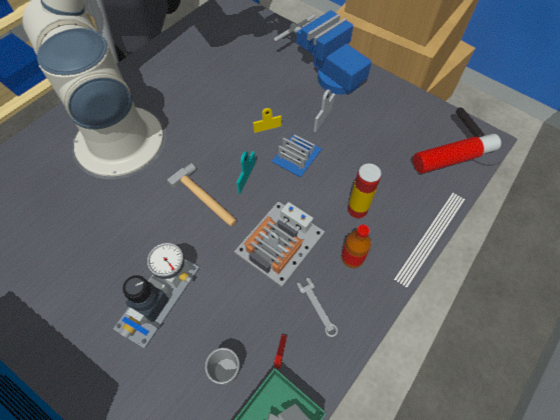

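The lug stands in the middle slot: web ends are level with the cheeks at (200,240) and (320,325) in the scene crop, and the ear is upright at (265,245). The needle is on the mark, the knob is down, and everything else is where it was. The arm is clear, so I'm handing in.

Run:
```python
from rig import arm
print(arm.current_force(),arm.current_t()); arm.sign_off()
```

```text
[-0.07840235  0.3657492   0.19780257] 39.2333
the job is handed in; nothing more can be done
```

The lug plate is in the jig's middle slot, the clamp air is set and locked, and the job was handed in at 39.2 s; no verdict is reported.

- **Regulator:** I pulled the knob up 10 mm, turned it 144° clockwise and pushed it back down. A picture showed the orange ring while it was up. The later pictures show the ring gone and the needle lying on the red mark.
- **Push-down readings:** The force stayed near zero until the fingers reached 155 mm, although moving the knob should take about 5 N. It then rose to 26 N with the fingertips at 154.9 mm. The pictures before and after show the knob up, then down, so I took it as fully in.
- **Lug:** I gripped it by the ear and lowered it with almost no side force. It met the slot floor with the fingertips at 69 mm, the height expected. After release it stood upright, with its web level with the low plates in both views.
- **Everything else:** In the last scene picture the other plates, tools and cans look to be where they started, judged by eye. The arm was clear of everything, with its force reading near zero.
- **Disagreement:** The two cameras differed by up to about 3.4 mm across the jig. I used the average, and a check with the lug held over the slot agreed with it.

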